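# Clamp the kit in the board holder

### The arm

A 7-joint arm with a two-finger parallel gripper is mounted at the origin on the work surface. World frame = base frame: x ahead of the robot, y to its left, z up, the work surface at z = 0. Lengths are in m, angles in rad, forces in N, time in s.
With the tool pointing down it reaches from about 0.4 to 0.85 m from the base axis. Payload 4.5 kg.
Tool frame: the origin (TCP) lies between the finger pads; the fingertips stand 11 mm ahead of it and the grasp point (between the pads) lies 8 mm behind it (r.tip_reach is the distance from the TCP to the fingertips, in m); x points along the fingers, y is the direction in which the jaws open and shut, and the axes are right-handed (so a half turn about x gives the same grasp; the last joint's range is limited). The gripper opens to 88 mm and grips with 3 to 60 N. Pads are 18 mm wide; open, the fingers measure 123 mm over their backs; the gripper's body (75 mm by 187 mm) begins 45 mm behind the grasp point.
Start: joints at [-1.138, 0.689, -0.195, 1.565, 0.157, 0.902, -0.215], TCP at [0.243, 0.576, 0.25] pointing down, gripper open.
Joint ranges: [-3.01, 3.01], [-0.46, 2.08], [-1.47, 1.51], [0.13, 2.56], [-1, 4.14], [0.04, 2.09], [-2.66, 2.66]. Speed limits (rad/s): [2.57, 2.57, 3.14, 3.14, 3.14, 3.14, 3.14].

### API

Orientations are given as a unit quaternion [x, y, z, w].
In Python, from plant import r gives the robot as it stands.
- The arm moves only by the tool drive_tool, never from a script. Its argument "deltas" is a list of rows, each a list of 3 entries, a list of its own where there are three numbers: the turn, a rotation vector about the tool's x, y, z in degrees, then the shift along the tool's x, y, z in cm, then the finger opening in cm, from 0 to 8.81. A call has 1 to 12 rows; each row shifts and turns the commanded pose from where the row before left it, along the tool's axes as they then stand; what a row does not reach is not made up. A row lasts 1/12 s, in which the tool goes at most 41.7 mm and 7.16 degrees, less where a joint would pass 70% of its speed; a pose out of reach is approached as far as the arm can. A call is refused whole if a number of a shift passes 4.17 or a number of a turn 7.16, either way. A call with a gripper value outside its range is refused whole. The fingers move at their own pace and stop on an object; "force" is the grip in N (left out, the last holds). Time passes only in rows, so rows that do not move let the fingers close. It gives the time, the measured TCP pose, the force and the opening at its end, in the units of the state.
- r.get_state(): the state, without advancing time (a new reading comes with each control period).
- r.snapshot(name): name is "scene" or "top"; returns a dict with "color" (400x640x3 uint8, red, green, blue), "fov_y" (degrees; the focal length in pixels is half the picture's height over the tangent of half this angle, whatever the lens; pixels are square), "cx", "cy" (the principal point, pixels), "k1" (the pictures are not rectified: a ray, as slopes to the right and down, at radius r is drawn at 1 + k1 r^2 times it, then the intrinsics apply), "extrinsics" (4x4, takes a point from world to camera coordinates). Camera axes: x right, y up, looking along -z (the intrinsics and any distortion apply to the point x, -y, -z); pixel columns grow to the right and rows downward; lengths in m; the calibration is good to about 2 mm. A picture is of the moment at which its call begins. There is no depth.
- r.finish_job(): hands the job in, once; it reports no verdict.
The state is a dict: "clock": time; "q": joint angles; "qd": joint speeds; "joint_torque": joint torques, N m; "tool_pos": TCP position; "eef_rot": TCP orientation; "contact_force": force on the tool from outside, world axes, zero at the start; "moment": the same for the moment, N m; "opening": opening from 0.0 (shut) to 1.0 (fully open).
Only numpy, scipy, OpenCV 4.12 (cv2) and the standard library are available. Lean on these libraries where they do the work, as an engineer would, in place of code of your own. Each camera call takes 0.05 s, during which the arm holds its last target. There are 200 camera calls.

### The job

Lay the wooden baseboard with the transformer flat on the bed of the board holder, lengthwise between the open jaws. Then hold the thumb release button on the sliding jaw pressed in, slide the jaw up until the baseboard is clamped squarely between both jaws, and let go so that the button springs back out. Leave the iron stand, the solder spool, the tumbler and the bottle where they are.

Things in the scene. Friction and masses are not known exactly. Their poses are not given: they have to be found in the camera images.
- holder: Board holder fixed to the table: a flat aluminium bed 100 mm wide (its x) and 320 mm long (its y, from y = -130 to +190 mm), its top 25 mm above the table. Origin at table level on the bed's centre line; z up. A fixed dark steel jaw (90 mm wide in x, 30 mm above the bed, 22 mm thick) stands across the bed at y = -122 to -100 mm. The sliding jaw faces it from the +y side.
- fixed_face (a point): Middle of the fixed jaw's clamping face, 15 mm above the bed; the face looks along the holder's +y. Axes as the holder's.
- bed (a point): Point on the bed's top surface, on its centre line, 50 mm in front of the fixed face: the middle of the baseboard's underside belongs here when clamped. Axes as the holder's.
- jaw_face (a point): Middle of the sliding jaw's clamping face, 15 mm above the bed; the face looks along the holder's -y, towards the fixed jaw. The jaw plate is 90 mm wide (x), 10 mm thick (y), 30 mm high above the bed.
- grip_mid (a point): Centre of the sliding jaw's upright plastic grip at button height: 45 mm behind (+y of) the jaw face, 36 mm above the bed. Axes as the holder's. The grip block is 28 mm wide (x), 36 mm long (y) and its top is 54 mm above the bed; below it is a saddle 50 mm wide (x), up to 9 mm above the bed. Flat finger side at x = -14 mm, thumb button on the +x side.
- button_face (a point): Centre of the outer face of the thumb release button: round, 24 mm across, sprung out 12 mm from the +x side of the grip, 36 mm above the bed; pressed in along the holder's -x, e.g. by pinching it against the grip's other side. Button and grip measure 40 mm over all with it out, 32 mm with it right in, centred 2 mm to +x of grip_mid: pinch centred there, not on the width with the button out.
- jaw (a joint): Travel of the sliding jaw in m: 0 fully open, growing as it slides along the holder's -y; distance between the jaw faces = 0.195 - value, so 0.095 just closes on the 100 mm baseboard. Slides with about 1 N while the button is held in.
- release (a joint): Travel of the release button in m: 0 out (locked), 0.008 fully in; about 4 N starts it, 8 N presses it fully; the jaw is free from about 0.006. Its pin locks the jaw in rack notches every 8 mm (jaw value 0.0945 less multiples of 0.008, 1 mm slack either way), one of them with the jaw closed on the baseboard; let out between notches, it slips into the nearer one.
- kit: The loose workpiece, about 0.3 kg: plywood baseboard 60 mm (its x) by 100 mm (its y) by 10 mm thick; origin at the middle of its underside, z up. A transformer block stands in its middle, 36 mm (x) by 40 mm (y), from 10 to 40 mm above the underside (a smaller cap to 42 mm); low parts near the ends (|y| over 32 mm), up to 22 mm above the underside. Either way round is right in the holder.
- iron_stand: Bystander: black soldering-iron stand 90 by 160 mm with a blue-handled iron in a coil, beyond the holder, about 250 mm tall; origin at the middle of its underside.
- tumbler: Bystander: empty glass tumbler, 70 mm across, 90 mm tall, origin at its underside.
- spool: Bystander: solder spool standing on end, 60 mm across, 50 mm tall, to the left of the holder, origin at its underside.
- bottle: Bystander: closed drinks bottle, 80 mm across, 270 mm tall, to the robot's left, origin at its underside.
Things that resemble listed ones, but are neither listed nor needed, are in the scene too. There is more than one size of the kit; the one meant has the size given above.

How it is judged:
On the way, in this order (a step that is already met when the one before it is completed fails the run):
1. the baseboard lies flat on the bed between the open jaws, let go (x of kit in the frame of holder between -0.02 and 0.02 m and y of kit in the frame of holder between -0.056 and 0.05 m and z of kit in the frame of holder between 0.021 and 0.029 m and angle between the y axis of kit and the y axis of holder, either way round below 0.3 rad and angle between kit's own z axis and vertical below 0.06 rad and contact force between the fingers and kit below 0.1 N and value of joint jaw below 0.085 m), for 0.2 s.
2. with the release button held in, the sliding jaw is brought up to the baseboard (value of joint release above 0.002 m and value of joint jaw above 0.088 m), for 0.1 s.
At the end, for the whole second after the job is handed in: The baseboard rests flat on the bed, within 20 mm of its centre line and square to the jaws within 0.06 rad, with less than 3 mm in all between its ends and the two jaw faces; it is at rest and the release button is out again (within 1 mm) (x of kit in the frame of holder between -0.02 and 0.02 m and y of kit in the frame of holder between -0.054 and -0.046 m and z of kit in the frame of holder between 0.022 and 0.028 m and angle between the y axis of kit and the y axis of holder, either way round below 0.06 rad and angle between kit's own z axis and vertical below 0.05 rad and value of joint jaw between 0.092 and 0.099 m and value of joint release below 0.001 m and linear speed of kit below 0.01 m/s); the robot touches nothing.
It fails at once if the iron stand, spool, tumbler or bottle is moved more than 30 mm or tipped (distance of any of iron_stand, spool, tumbler, bottle from where it was at the start of the episode above 0.03 m or angle between any of iron_stand, spool, tumbler, bottle's own z axis and vertical above 0.3 rad).
It also fails if it takes over 48 s, if anything falls off the work surface, if the arm or the gripper's body presses on something with over 40 N, if the wrist force passes 120 N, or if a joint passes its speed limit or range.

## Working session

There is one attempt and no reset: what is moved stays moved. The work goes in short steps, Python scripts to look and compute and a tool call to move; the robot and the scene stay as the last step left them, time stands still between calls to the robot, and variables do not carry over. Pictures are saved under pics/ and viewed, about 8 in all and at most 12, crops included, and the job is handed in when it is done.

Besides the shell and the picture viewer there is one more tool, called after "Call:" as a command line: name --argument value ..., lists and objects as JSON in quotes. drive_tool: Moves the arm, as the interface text tells. Its arguments: {"type":"object","properties":{"deltas":{"type":"array","items":{"type":"array"}},"force":{"type":"number"}},"required":["deltas"]}

```bash
mkdir -p pics
cat > h.py <<'E'
import numpy as np, cv2
from plant import r
def snap(n,save=None):
    s=r.snapshot(n)
    if save: cv2.imwrite('pics/'+save,s['color'][:,:,::-1])
    return s
def K(s):
    f=200/np.tan(np.radians(s['fov_y'])/2); return np.array([[f,0,s['cx']],[0,f,s['cy']],[0,0,1.]]),np.array([s['k1'],0,0,0.])
F=np.diag([1,-1,-1.])
def plane(s,uv,z):
    k,d=K(s); p=cv2.undistortPoints(np.array(uv,float).reshape(-1,1,2),k,d)[:,0]
    E=np.array(s['extrinsics']); R=F@E[:3,:3]; t=F@E[:3,3]; c=-R.T@t
    v=np.c_[p,np.ones(len(p))]@R
    return c+v*((z-c[2])/v[:,2])[:,None]
def proj(s,P):
    k,d=K(s);E=np.array(s['extrinsics']);R=F@E[:3,:3];t=F@E[:3,3]
    return cv2.projectPoints(np.array(P,float).reshape(-1,1,3),cv2.Rodrigues(R)[0],t,k,d)[0][:,0]
E
python3 - <<'E'
from h import *
for n in('scene','top'):
    s=snap(n,n+'0.png'); print(n,s['fov_y'],s['cx'],s['cy'],s['k1'],np.round(s['extrinsics'],3).tolist())
print(r.get_state(),r.tip_reach)
E
```

```text
scene 49.94540082539785 322.5425119707965 197.8561489333122 -0.0690083647930344 [[0.478, 0.878, 0.021, -0.283], [-0.623, 0.323, 0.712, 0.309], [0.619, -0.354, 0.702, -1.69], [0.0, 0.0, 0.0, 1.0]]
top 45.21992725875268 314.75312208537827 192.66501748138998 -0.11509952507586123 [[-0.009, -1.0, -0.007, 0.024], [0.997, -0.01, 0.081, -0.598], [-0.081, -0.007, 0.997, -1.329], [0.0, 0.0, 0.0, 1.0]]
{'clock': 0.1, 'q': array([-1.13819973,  0.68989556, -0.19452774,  1.56623161,  0.15734234,
        0.90246421, -0.21509066]), 'qd': array([-2.87499824e-04, -1.90466976e-03,  1.74570894e-03, -4.01567929e-03,
        1.12463186e-03,  1.17523916e-05, -1.13849013e-03]), 'joint_torque': array([-2.71795085e-03, -5.28501856e+01, -1.27141222e+00, -1.53837508e+01,
       -5.25634142e-02,  1.98022768e-03,  3.37772792e-05]), 'tool_pos': array([0.24252869, 0.57544594, 0.24899549]), 'eef_rot': array([ 0.13945958,  0.69316733, -0.14058622,  0.69304083]), 'contact_force': array([-0.32994793, -0.1440563 , -0.47325095]), 'moment': array([0.00403594, 0.07026322, 0.0500957 ]), 'opening': 0.9998045441608299} 0.011
```

View pics/top0.png

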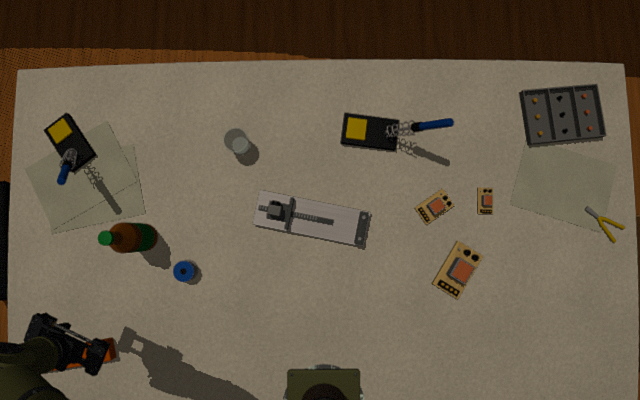

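View pics/scene0.png

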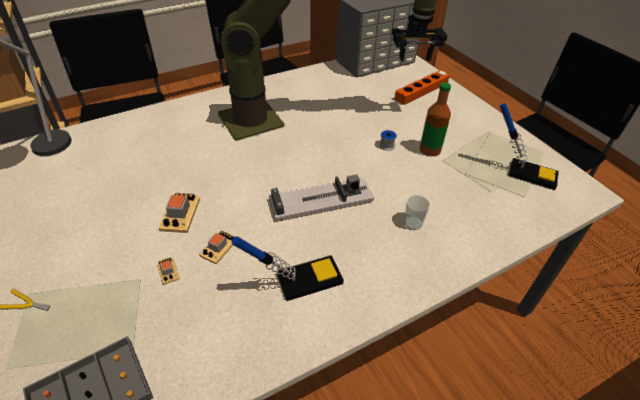

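Run:
```python
from h import *
s=snap('top'); im=s['color'][:,:,::-1].copy(); hsv=cv2.cvtColor(im,cv2.COLOR_BGR2HSV)
for p in((445,206),(425,212),(485,192),(300,205),(350,230),(280,212),(200,330),(365,215)): print(p,hsv[p[1],p[0]])
# tan boards (plus everything inside them)
m=cv2.inRange(hsv,(8,70,90),(30,255,255)); m[:, :400]=0; m[:180]=0; m[:,520:]=0
m=cv2.morphologyEx(m,cv2.MORPH_CLOSE,np.ones((3,3)))
for c in cv2.findContours(m,cv2.RETR_EXTERNAL,cv2.CHAIN_APPROX_NONE)[0]:
    if cv2.contourArea(c)<80: continue
    h=cv2.convexHull(c); W=plane(s,h[:,0],.01)
    R=cv2.minAreaRect((W[:,:2]*1000).astype(np.float32)); print('board',cv2.minAreaRect(h)[0],R)
a=cv2.resize(im[175:310,400:500],None,fx=4,fy=4,interpolation=cv2.INTER_CUBIC)
b=cv2.resize(im[180:255,245:380],None,fx=5.9,fy=5.9,interpolation=cv2.INTER_CUBIC)[:, :]
b=cv2.resize(im[180:255,245:380],(675,375),interpolation=cv2.INTER_CUBIC)
cv2.imwrite('pics/a.png',cv2.resize(im[180:235,405:505],(800,440),interpolation=cv2.INTER_CUBIC)); cv2.imwrite('pics/b.png',b)
```

```text
(445, 206) [ 10  37 103]
(425, 212) [ 18 145  95]
(485, 192) [ 17 151  83]
(300, 205) [ 17  40 128]
(350, 230) [ 12  34 126]
(280, 212) [15 42 36]
(200, 330) [ 19  61 126]
(365, 215) [20 29 52]
board (457.25347900390625, 269.263427734375) ((377.1590881347656, -385.29766845703125), (90.93217468261719, 146.24850463867188), 57.715293884277344)
board (433.9495544433594, 205.9721221923828) ((558.118408203125, -322.2731628417969), (61.19609069824219, 102.27446746826172), 33.59425735473633)
board (485.0, 200.5) ((571.9765625, -473.1304626464844), (47.4161376953125, 78.02163696289062), 89.48578643798828)
```

View pics/b.png

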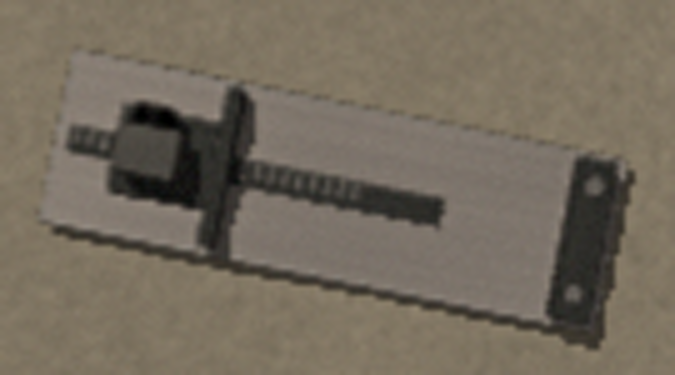

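View pics/a.png

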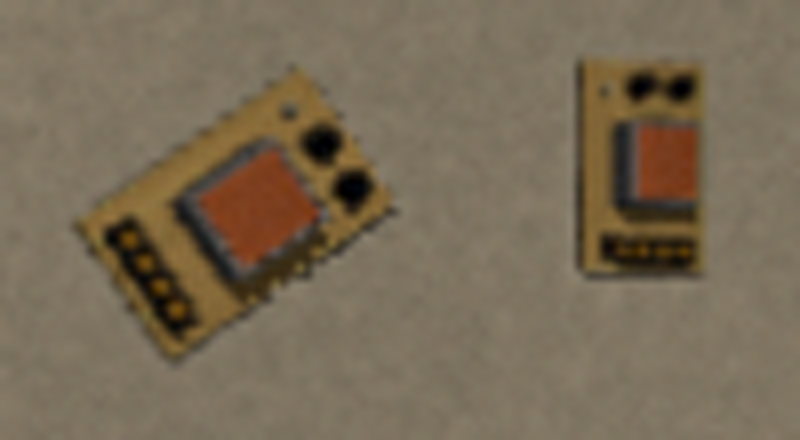

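Run:
```python
from h import *
from scipy.spatial.transform import Rotation as Ro
s=snap('top'); S=snap('scene')
A=lambda l:np.array(l,float)/8+[405,180]-.44
B=lambda l:np.array(l,float)/5+[245,180]-.4
k=plane(s,A([(300,68),(75,222),(172,360),(397,208)]),.01); print('kit',k.round(3).tolist(),k.mean(0)); 
d=(k[0]-k[1]+k[3]-k[2]); print('len',[np.linalg.norm(k[i]-k[i-1]) for i in range(4)],'yaxis deg',np.degrees(np.arctan2(d[1],d[0])))
h=plane(s,B([(75,50),(42,222),(553,328),(632,160)]),.025); print('hold',h.round(3).tolist(), np.linalg.norm(h[0]-h[1]))
e1=h[0]-h[3]; e2=h[1]-h[2]; a1,a2=[np.degrees(np.arctan2(e[1],e[0])) for e in(e1,e2)]
x=h[0]-h[1]; print('edge dirs',a1,a2,np.degrees(np.arctan2(x[1],x[0]))+90)
a=np.radians((a1+a2)/2); y=np.array([np.cos(a),np.sin(a),0]); xx=np.array([y[1],-y[0],0])
o=(h[0]+h[1])/2-.19*y; o[2]=0; print('holder o',o,'yang',np.degrees(a))
H=lambda p:o+p[0]*xx+p[1]*y+np.array([0,0,p[2]])
np.savez('hold.npz',o=o,x=xx,y=y)
pts=[(-.05,-.13,.025),(.05,-.13,.025),(.05,.19,.025),(-.05,.19,.025),(-.045,-.1,.055),(.045,-.1,.055),(-.045,.095,.055),(.045,.095,.055),(-.014,.122,.079),(.014,.122,.079),(.014,.158,.079),(-.014,.158,.079)]
for n,q in(('top',s),('scene',S)):
    im=q['color'][:,:,::-1].copy(); f=4; x0,y0,x1,y1=(240,170,390,260) if n=='top' else (255,165,385,230)
    c=cv2.resize(im[y0:y1,x0:x1],None,fx=f*1.0,fy=f*1.0,interpolation=cv2.INTER_CUBIC)
    for p in proj(q,[H(p) for p in pts]): cv2.circle(c,tuple(int(v) for v in (p-[x0,y0]+.5)*f),3,(0,0,255),1)
    globals()['c'+n]=c
w=max(ctop.shape[1],cscene.shape[1]); pad=lambda c:cv2.copyMakeBorder(c,0,0,0,w-c.shape[1],0)
cv2.imwrite('pics/c.png',np.vstack([pad(ctop),pad(cscene)])[:600])
for n,p in dict(bed=(0,-.05,.025),gripc=(.002,.14,.061)).items(): print(n,H(p))
print(Ro.from_quat(r.get_state()['eef_rot']).as_matrix().round(3))
```

```text
kit [[0.609, -0.347, 0.01], [0.555, -0.264, 0.01], [0.505, -0.298, 0.01], [0.558, -0.381, 0.01]] [ 0.5568589  -0.32260234  0.01      ]
len [np.float64(0.060870800104292806), np.float64(0.09911961617493371), np.float64(0.05992169731386703), np.float64(0.09859037666622776)] yaxis deg -57.03393999661829
hold [[0.608, 0.174, 0.025], [0.512, 0.193, 0.025], [0.45, -0.094, 0.025], [0.543, -0.14, 0.025]] 0.09869816155296643
edge dirs 78.24802464549398 77.80581928953475 79.07292088002966
holder o [ 0.52058225 -0.00271623  0.        ] yang 78.02692196751437
bed [ 0.51020965 -0.05162849  0.025     ]
gripc [0.55158203 0.1338232  0.061     ]
[[-0.     0.388  0.922]
 [-0.001  0.922 -0.388]
 [-1.    -0.001  0.   ]]
```

View pics/c.png

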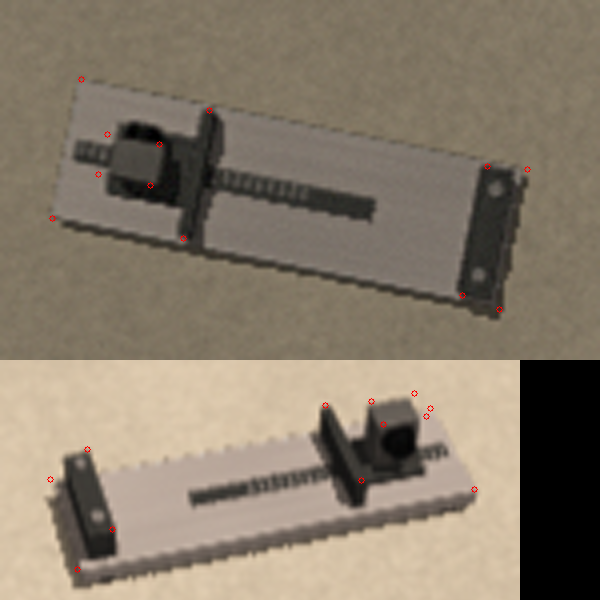

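Candidates for the kit in the top picture: (457,270) measures 146×91 mm, (434,206) measures 102×61 mm and (485,200) measures 78×47 mm. I choose (434,206), and the crop confirms it. The genuine sliding jaw sits about one notch in: the grip is roughly 6 mm closer to the fixed jaw than at fully open.

Call:
drive_tool --deltas '[[[0, 0, 0], [0, -2.17, 2.46], 8.8], [[0, 0, 0], [0, -2.17, 2.46], 8.8], [[0, 0, 0], [0, -2.17, 2.46], 8.8], [[0, 0, 0], [0, -2.17, 2.46], 8.8], [[0, 0, 0], [0, -2.17, 2.46], 8.8], [[0, 0, 0], [0, -2.17, 2.46], 8.8], [[0, 0, 0], [0, -2.17, 2.46], 8.8], [[0, 0, 0], [0, -2.17, 2.46], 8.8], [[0, 0, 0], [0, -2.17, 2.46], 8.8], [[0, 0, 0], [0, -2.17, 2.46], 8.8], [[0, 0, 0], [0, -2.17, 2.46], 8.8]]' --force 20

```text
clock: 1.17
tool_pos: [0.3998, 0.2495, 0.2498]
eef_rot: [0.14, 0.693, -0.14, 0.693]
contact_force: [0.6, -0.9, -0.4]
opening: 0.999
```

Call:
drive_tool --deltas '[[[0, 0, 0], [0, -2.6, 2.04], 8.8], [[0, 0, 0], [0, -2.6, 2.04], 8.8], [[0, 0, 0], [0, -2.6, 2.04], 8.8], [[0, 0, 0], [0, -2.6, 2.04], 8.8], [[0, 0, 0], [0, -2.6, 2.04], 8.8], [[0, 0, 0], [0, -2.6, 2.04], 8.8], [[0, 0, 0], [0, -2.6, 2.04], 8.8], [[0, 0, 0], [0, -2.6, 2.04], 8.8], [[0, 0, 0], [0, -2.6, 2.04], 8.8], [[0, 0, 0], [0, -2.6, 2.04], 8.8], [[0, 0, 0], [0, -2.6, 2.04], 8.8], [[0, 0, 0], [0, -2.6, 2.04], 8.8]]'

```text
clock: 2.17
tool_pos: [0.5039, -0.1334, 0.2497]
eef_rot: [0.14, 0.693, -0.14, 0.693]
contact_force: [0.8, 0.8, -0.2]
opening: 1.0
```

Call:
drive_tool --deltas '[[[0, 0, 0], [0, -2.6, 2.04], 8.8], [[0, 0, 0], [0, -2.6, 2.04], 8.8], [[0, 0, 0], [0, -2.6, 2.04], 8.8], [[0, 0, 0], [0, -2.6, 2.04], 8.8], [[0, 0, 0], [0, -2.6, 2.04], 8.8], [[0, 0, 0], [0, -2.6, 2.04], 8.8], [[6, 0, 0], [0, 0, 0], 8.8], [[6, 0, 0], [0, 0, 0], 8.8], [[6, 0, 0], [0, 0, 0], 8.8], [[6, 0, 0], [0, 0, 0], 8.8], [[6, 0, 0], [0, 0, 0], 8.8], [[4.2, 0, 0], [0, 0, 0], 8.8]]'

```text
clock: 3.17
tool_pos: [0.556, -0.3229, 0.2495]
eef_rot: [0.339, 0.621, -0.339, 0.62]
contact_force: [1.2, 0.8, -0.2]
opening: 0.998
```

Call:
drive_tool --deltas '[[[0, 0, 0], [3.5, 0, 0.1], 8.8], [[0, 0, 0], [3.5, 0, 0], 8.8], [[0, 0, 0], [3.5, 0, 0], 8.8], [[0, 0, 0], [3.5, 0, 0], 8.8], [[0, 0, 0], [3.0, 0, 0], 8.8], [[0, 0, 0], [2.0, 0, 0], 8.8], [[0, 0, 0], [0, 0, 0], 8.8]]'

```text
clock: 3.75
tool_pos: [0.5535, -0.322, 0.055]
eef_rot: [0.337, 0.624, -0.338, 0.618]
contact_force: [-0.5, 0.1, 0.0]
opening: 1.001
```

Run:
```python
from h import *
S=snap('scene');s=snap('top')
a=cv2.resize(S['color'][180:290,140:280,::-1],(560,440),interpolation=cv2.INTER_CUBIC)
cv2.imwrite('pics/d.png',a); print(r.get_state()['tool_pos'])
```

```text
[ 0.55646768 -0.32365576  0.05950454]
```

View pics/d.png

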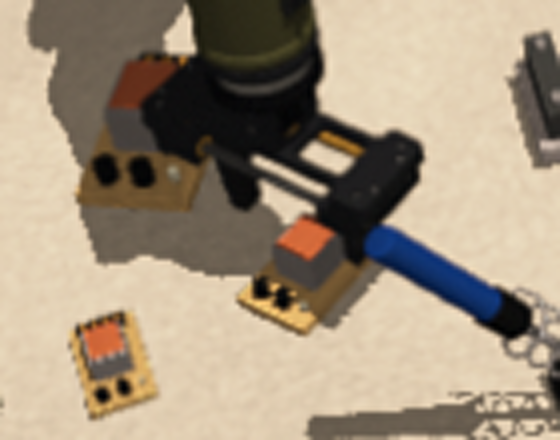

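Call:
drive_tool --deltas '[[[0, 0, 0], [1.2, 0, 0], 8.8], [[0, 0, 0], [1.2, 0, 0], 8.8], [[0, 0, 0], [1.0, 0, 0], 8.8], [[0, 0, 0], [0, 0, 0], 8.8], [[0, 0, 0], [0, 0, 0], 8.8]]'

```text
clock: 4.27
tool_pos: [0.5561, -0.3235, 0.0251]
eef_rot: [0.338, 0.622, -0.338, 0.621]
contact_force: [-0.1, -0.6, 0.3]
opening: 1.0
```

Call:
drive_tool --deltas '[[[0, 0, 0], [0, 0, 0], 3], [[0, 0, 0], [0, 0, 0], 3], [[0, 0, 0], [0, 0, 0], 3], [[0, 0, 0], [0, 0, 0], 3], [[0, 0, 0], [0, 0, 0], 3], [[0, 0, 0], [0, 0, 0], 3], [[0, 0, 0], [0, 0, 0], 3], [[0, 0, 0], [0, 0, 0], 3]]' --force 25

```text
clock: 4.93
tool_pos: [0.5573, -0.3234, 0.0258]
eef_rot: [0.338, 0.621, -0.337, 0.622]
contact_force: [2.6, 0.6, 0.0]
opening: 0.418
```

Call:
drive_tool --deltas '[[[0, 0, 0], [-1.5, 0, 0], 3], [[0, 0, 0], [-3.5, 0, 0], 3], [[0, 0, 0], [-3.5, 0, 0], 3], [[0, 0, 0], [-3.5, 0, 0], 3], [[0, 0, 0], [0, 0, 0], 3]]'

```text
clock: 5.35
tool_pos: [0.5601, -0.326, 0.1534]
eef_rot: [0.338, 0.617, -0.338, 0.625]
contact_force: [-0.0, -0.5, -2.7]
opening: 0.405
```

Call:
drive_tool --deltas '[[[0, 0, 0], [0, 1.16, -2.61], 3], [[0, 0, 0], [0, 1.16, -2.61], 3], [[0, 0, 0], [0, 1.16, -2.61], 3], [[0, 0, 0], [0, 1.16, -2.61], 3], [[0, 0, 0], [0, 1.16, -2.61], 3], [[0, 0, 0], [0, 1.16, -2.61], 3], [[0, 0, 0], [0, 1.16, -2.61], 3], [[0, 0, 0], [0, 1.16, -2.61], 3], [[0, 0, 0], [0, 1.16, -2.61], 3], [[0, 0, 0], [0, 1.16, -2.61], 3], [[0, 0, 0], [0, 0, 0], 3]]'

```text
clock: 6.27
tool_pos: [0.5104, -0.0339, 0.1457]
eef_rot: [0.336, 0.625, -0.333, 0.621]
contact_force: [0.1, 0.2, -3.6]
opening: 0.408
```

Call:
drive_tool --deltas '[[[5, 0, 0], [0, 0, 0], 3], [[5, 0, 0], [0, 0, 0], 3], [[5, 0, 0], [0, 0, 0], 3], [[5, 0, 0], [0, 0, 0], 3], [[5, 0, 0], [0, 0, 0], 3], [[5, 0, 0], [0, 0, 0], 3], [[5, 0, 0], [0, 0, 0], 3], [[5, 0, 0], [0, 0, 0], 3], [[5, 0, 0], [0, 0, 0], 3], [[0, 0, 0], [0, 0, 0], 3], [[0, 0, 0], [0, 0, 0], 3]]'

```text
clock: 7.18
tool_pos: [0.5116, -0.0417, 0.1457]
eef_rot: [-0.549, -0.446, 0.549, -0.445]
contact_force: [-0.4, -0.3, -2.3]
opening: 0.409
```

Run:
```python
from h import *
from scipy.spatial.transform import Rotation as Ro
S=snap('scene')
a=cv2.resize(S['color'][130:230,240:400,::-1],(800,500),interpolation=cv2.INTER_CUBIC)
cv2.imwrite('pics/e.png',a); st=r.get_state(); M=Ro.from_quat(st['eef_rot']).as_matrix()
print(st['tool_pos'],st['clock'],st['opening']*88,np.degrees(np.arctan2(M[1,1],M[0,1])),M[:,0])
h=np.load('hold.npz'); d=st['tool_pos']-h['o']; print(d@h['x'],d@h['y'])
```

```text
[ 0.51168222 -0.04164791  0.14573464] 7.2333 35.94656139680438 -11.907392198582075 [-4.75688565e-04  1.47349818e-04 -9.99999876e-01]
-0.0006299530489148796 -0.039931062062116704
```

View pics/e.png

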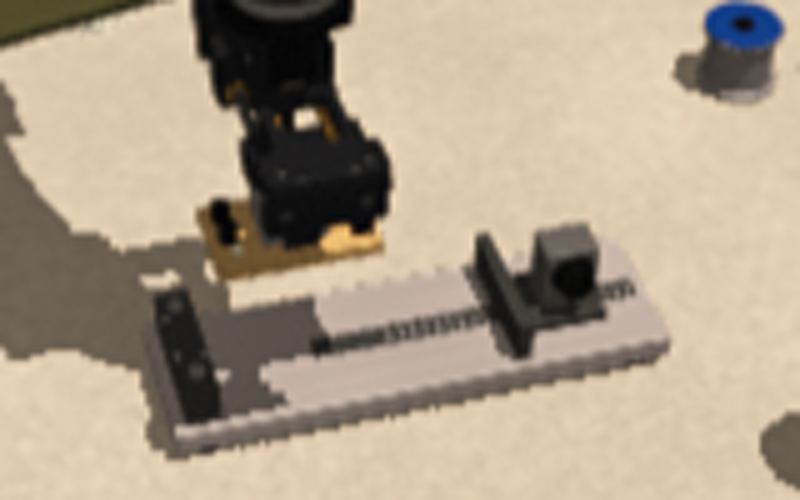

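Run:
```python
from h import *
S=snap('scene'); h=np.load('hold.npz')
for p in plane(S,[(283.4,185.9),(316.4,179.7)],.12): d=p-h['o']; print(d@h['x'],d@h['y'])
```

```text
0.025552627274880144 -0.09059770108517408
0.025110935876976947 0.009181049833738507
```

Call:
drive_tool --deltas '[[[0, 0, 0], [2.5, 0, 0], 3], [[0, 0, 0], [2.5, 0, 0], 3], [[0, 0, 0], [2.0, 0, 0], 3], [[0, 0, 0], [1.2, 0, 0], 3], [[0, 0, 0], [0.6, 0, 0], 3], [[0, 0, 0], [0.3, 0, 0], 3], [[0, 0, 0], [0.2, 0, 0], 3], [[0, 0, 0], [0.1, 0, 0], 3], [[0, 0, 0], [0, 0, 0], 3], [[0, 0, 0], [0, 0, 0], 3]]'

```text
clock: 8.12
tool_pos: [0.5124, -0.0416, 0.0523]
eef_rot: [0.55, 0.445, -0.549, 0.445]
contact_force: [0.5, 0.2, -3.6]
opening: 0.406
```

Call:
drive_tool --deltas '[[[0, 0, 0], [0.1, 0, 0], 3], [[0, 0, 0], [0.1, 0, 0], 3], [[0, 0, 0], [0, 0, 0], 3], [[0, 0, 0], [0, 0, 0], 3]]'

```text
clock: 8.45
tool_pos: [0.5124, -0.0416, 0.0508]
eef_rot: [0.55, 0.444, -0.549, 0.445]
contact_force: [-0.3, 0.4, 6.8]
opening: 0.406
```

Call:
drive_tool --deltas '[[[0, 0, 0], [0, 0, 0], 6], [[0, 0, 0], [0, 0, 0], 6], [[0, 0, 0], [0, 0, 0], 6], [[0, 0, 0], [0, 0, 0], 6], [[0, 0, 0], [0, 0, 0], 6], [[0, 0, 0], [-1, 0, 0], 6], [[0, 0, 0], [-3, 0, 0], 6], [[0, 0, 0], [-3, 0, 0], 6], [[0, 0, 0], [-3, 0, 0], 6], [[0, 0, 0], [-1, 0, 0], 6], [[0, 0, 0], [0, 0, 0], 6]]'

```text
clock: 9.37
tool_pos: [0.5135, -0.0418, 0.1625]
eef_rot: [0.551, 0.443, -0.548, 0.446]
contact_force: [-0.4, 0.4, -0.2]
opening: 0.686
```

Run:
```python
from h import *
S=snap('scene');s=snap('top')
a=cv2.resize(S['color'][130:230,240:400,::-1],(640,400),interpolation=cv2.INTER_CUBIC)
b=cv2.resize(s['color'][185:255,245:385,::-1],(640,320),interpolation=cv2.INTER_CUBIC)
cv2.imwrite('pics/f.png',np.vstack([a[150:],b])); print(r.get_state()['tool_pos'])
```

```text
[ 0.5117095  -0.04143933  0.15955138]
```

View pics/f.png

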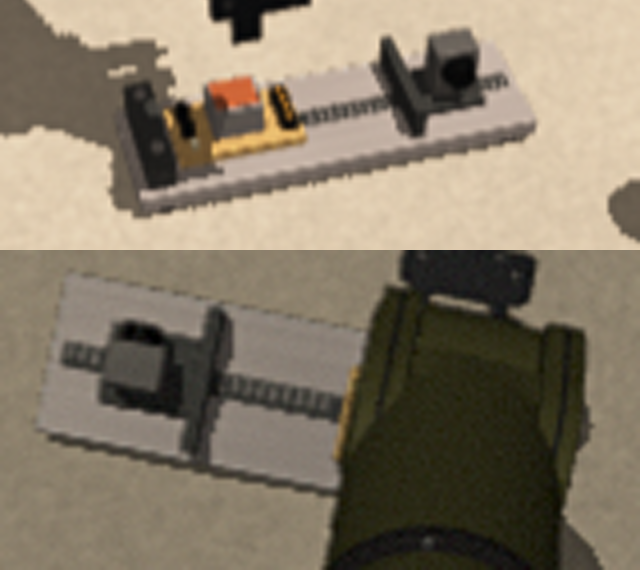

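Run:
```python
from h import *
s=snap('top'); S=snap('scene'); h=np.load('hold.npz')
k=640/140
q=np.array([(112,334),(170,342),(163,394),(105,388)],float)-[0,250]
def hc(P): 
    for p in P: d=p-h['o']; print(round(d@h['x'],4),round(d@h['y'],4))
P=plane(s,q/k+[245,185]-.4,.079); hc(P); print('mean');hc([P.mean(0)])
# scene: grip top corners near-left(428,68), near-right(474,65) wrt crop(150 cut), scale 4
print('scene');hc(plane(S,(np.array([(428,38),(470,30),(476,62),(434,68)],float)+[0,150])/4+[240,130]-.4,.079))
```

```text
0.0156 0.1506
0.0178 0.116
-0.0131 0.1138
-0.0165 0.1482
mean
0.0009 0.1321
scene
-0.0073 0.1172
-0.0075 0.1522
0.0288 0.1439
0.0267 0.1104
```

Call:
drive_tool --deltas '[[[0, 0, 0], [0, 0.06, -2.88], 8.8], [[0, 0, 0], [0, 0.06, -2.88], 8.8], [[0, 0, 0], [0, 0.06, -2.88], 8.8], [[0, 0, 0], [0, 0.06, -2.88], 8.8], [[0, 0, 0], [0, 0.06, -2.88], 8.8], [[0, 0, 0], [0, 0.07, -2.87], 8.8], [[0, 0, 0], [0, 0, 0], 8.8], [[0, 0, 0], [0, 0, 0], 8.8], [[0, 0, 0], [0, 0, 0], 8.8]]'

```text
clock: 10.32
tool_pos: [0.5507, 0.1253, 0.1584]
eef_rot: [-0.549, -0.445, 0.551, -0.445]
contact_force: [-0.6, 0.2, 0.2]
opening: 0.998
```

Call:
drive_tool --deltas '[[[0, 0, 0], [2.0, 0, 0], 8.8], [[0, 0, 0], [2.0, 0, 0], 8.8], [[0, 0, 0], [1.8, 0, 0], 8.8], [[0, 0, 0], [1.6, 0, 0], 8.8], [[0, 0, 0], [1.4, 0, 0], 8.8], [[0, 0, 0], [1.0, 0, 0], 8.8], [[0, 0, 0], [0.9, 0, 0], 8.8], [[0, 0, 0], [0, 0, 0], 8.8], [[0, 0, 0], [0, 0, 0], 8.8]]'

```text
clock: 11.07
tool_pos: [0.5515, 0.1258, 0.0526]
eef_rot: [-0.55, -0.445, 0.55, -0.444]
contact_force: [0.4, 1.2, -0.2]
opening: 0.999
```

Close gradually, watching lateral force.

Call:
drive_tool --deltas '[[[0, 0, 0], [0, 0, 0], 4.4], [[0, 0, 0], [0, 0, 0], 4.4], [[0, 0, 0], [0, 0, 0], 4.4], [[0, 0, 0], [0, 0, 0], 4.4], [[0, 0, 0], [0, 0, 0], 4.4], [[0, 0, 0], [0, 0, 0], 4.4], [[0, 0, 0], [0, 0, 0], 4.4]]' --force 20

```text
clock: 11.65
tool_pos: [0.5531, 0.1263, 0.053]
eef_rot: [0.551, 0.444, -0.549, 0.445]
contact_force: [3.6, -0.9, -3.1]
opening: 0.505
```

Call:
drive_tool --deltas '[[[0, 0, 0], [0, 0, 0], 3.6], [[0, 0, 0], [0, 0, 0], 3.6], [[0, 0, 0], [0, 0, 0], 3.0], [[0, 0, 0], [0, 0, 0], 3.0], [[0, 0, 0], [0, 0, 0], 3.0], [[0, 0, 0], [0, 0, 0], 3.0]]'

```text
clock: 12.15
tool_pos: [0.5521, 0.1265, 0.0529]
eef_rot: [0.55, 0.445, -0.549, 0.445]
contact_force: [2.0, -0.6, 0.6]
opening: 0.361
```

Call:
drive_tool --deltas '[[[0, 0, 0], [0, 0, 0.5], 3], [[0, 0, 0], [0, 0, 0.8], 3], [[0, 0, 0], [0, 0, 0.8], 3], [[0, 0, 0], [0, 0, 0.8], 3], [[0, 0, 0], [0, 0, 0.6], 3], [[0, 0, 0], [0, 0, 0.5], 3], [[0, 0, 0], [0, 0, 0], 3], [[0, 0, 0], [0, 0, 0], 3]]'

```text
clock: 12.82
tool_pos: [0.5436, 0.0864, 0.0529]
eef_rot: [0.55, 0.444, -0.55, 0.445]
contact_force: [3.7, -1.0, 2.0]
opening: 0.361
```

Call:
drive_tool --deltas '[[[0, 0, 0], [0, 0, 0.5], 3], [[0, 0, 0], [0, 0, 0.7], 3], [[0, 0, 0], [0, 0, 0.7], 3], [[0, 0, 0], [0, 0, 0.7], 3], [[0, 0, 0], [0, 0, 0.6], 3], [[0, 0, 0], [0, 0, 0.4], 3], [[0, 0, 0], [0, 0, 0.4], 3], [[0, 0, 0], [0, 0, 0], 3], [[0, 0, 0], [0, 0, 0], 3]]'

```text
clock: 13.57
tool_pos: [0.5354, 0.0475, 0.0529]
eef_rot: [0.55, 0.444, -0.55, 0.445]
contact_force: [4.3, -1.8, 1.3]
opening: 0.359
```

Call:
drive_tool --deltas '[[[0, 0, 0], [0, 0, 0.2], 3], [[0, 0, 0], [0, 0, 0.2], 3], [[0, 0, 0], [0, 0, 0.2], 3], [[0, 0, 0], [0, 0, 0], 3], [[0, 0, 0], [0, 0, 0], 3]]'

```text
clock: 13.98
tool_pos: [0.5345, 0.043, 0.0529]
eef_rot: [0.55, 0.445, -0.549, 0.445]
contact_force: [5.7, -0.5, 2.5]
opening: 0.363
```

Call:
drive_tool --deltas '[[[0, 0, 0], [0, 0, 0.1], 3], [[0, 0, 0], [0, 0, 0.1], 3], [[0, 0, 0], [0, 0, 0.1], 3], [[0, 0, 0], [0, 0, 0], 3], [[0, 0, 0], [0, 0, 0], 3]]'

```text
clock: 14.4
tool_pos: [0.534, 0.0405, 0.0529]
eef_rot: [0.55, 0.445, -0.549, 0.445]
contact_force: [5.4, 0.8, 1.5]
opening: 0.359
```

Call:
drive_tool --deltas '[[[0, 0, 0], [0, 0, 0.1], 3], [[0, 0, 0], [0, 0, 0.1], 3], [[0, 0, 0], [0, 0, 0], 3], [[0, 0, 0], [0, 0, 0], 3]]'

```text
clock: 14.73
tool_pos: [0.5339, 0.0405, 0.0529]
eef_rot: [0.551, 0.446, -0.548, 0.445]
contact_force: [5.4, 4.4, 0.8]
opening: 0.363
```

Call:
drive_tool --deltas '[[[0, 0, 0], [0, 0, 0.2], 3], [[0, 0, 0], [0, 0, 0.2], 3], [[0, 0, 0], [0, 0, 0], 3], [[0, 0, 0], [0, 0, 0], 3], [[0, 0, 0], [0, 0, 0], 3]]'

```text
clock: 15.15
tool_pos: [0.5339, 0.0403, 0.0529]
eef_rot: [0.551, 0.448, -0.546, 0.445]
contact_force: [7.4, 10.5, 0.0]
opening: 0.361
```

Call:
drive_tool --deltas '[[[0, 0, 0], [0, 0, 0], 8], [[0, 0, 0], [0, 0, 0], 8], [[0, 0, 0], [0, 0, 0], 8], [[0, 0, 0], [0, 0, 0], 8], [[0, 0, 0], [0, 0, 0], 8], [[0, 0, 0], [0, 0, 0], 8], [[0, 0, 0], [-1.5, 0, 0], 8], [[0, 0, 0], [-3, 0, 0], 8], [[0, 0, 0], [-3, 0, 0], 8], [[0, 0, 0], [-3, 0, 0], 8], [[0, 0, 0], [-3, 0, 0], 8], [[0, 0, 0], [0, 0, 0], 8]]'

```text
clock: 16.15
tool_pos: [0.5335, 0.0332, 0.1922]
eef_rot: [0.552, 0.443, -0.548, 0.446]
contact_force: [0.1, 0.3, 0.0]
opening: 0.911
```

Call:
drive_tool --deltas '[[[0, 0, 0], [0, 0, -3], 8], [[0, 0, 0], [0, -1, -3], 8], [[0, 0, 0], [0, -2, -3], 8], [[0, 0, 0], [0, -2, -3], 8], [[0, 0, 0], [0, -2, -3], 8], [[0, 0, 0], [0, -2, -3], 8], [[0, 0, 0], [0, 0, 0], 8], [[0, 0, 0], [0, 0, 0], 8]]'

```text
clock: 16.82
tool_pos: [0.479, 0.2305, 0.1867]
eef_rot: [-0.548, -0.447, 0.549, -0.446]
contact_force: [-0.4, -0.7, -0.7]
opening: 0.906
```

Run:
```python
from h import *
S=snap('scene');s=snap('top')
a=cv2.resize(S['color'][150:230,250:390,::-1],(560,320),interpolation=cv2.INTER_CUBIC)
b=cv2.resize(s['color'][185:255,245:385,::-1],(560,280),interpolation=cv2.INTER_CUBIC)
cv2.imwrite('pics/g.png',np.vstack([a,b])); print(r.get_state()['tool_pos'])
```

```text
[0.48098252 0.22687909 0.18719053]
```

View pics/g.png

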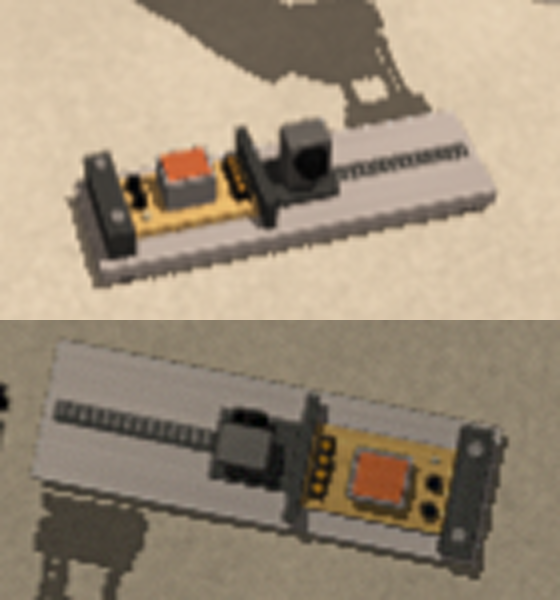

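```bash
python3 -c "
from plant import r
print(r.get_state()['contact_force'],r.get_state()['qd'].round(3)); print(r.finish_job())"
```

```text
[-0.78352709 -0.52534662  0.7827237 ] [ 0.026 -0.005  0.016 -0.005 -0.001 -0.    -0.003]
the job is handed in; nothing more can be done
None
```

The baseboard is clamped between the two jaws with the button let go, and the job is handed in. The robot gives no verdict, so my own checks are all I have.

- **Placing:** I picked the middle-sized kit, which measured 102×61 mm, by its transformer. I set it flat on the bed about 10 mm short of the fixed jaw and let go. The picture showed it flat and square between the open jaws.
- **Clamping:** I pinched the grip to 31.8 mm, which is the button right in. I then slid the jaw about 88 mm until it stopped on the board and pushed to about 10 N. That travel fits the jaw having started in the 0.0065 notch and ended at about 0.0945.
- **Last check:** After I opened the fingers and backed away, both views showed the board flat and square with no visible gap at either jaw. The button looked out, but only by eye; I did not measure its travel or the end gaps.
- **Bystanders:** The arm kept clear of the stand, spool, tumbler and bottle, but I did not measure their final positions.
- **Disagreement:** My rough reading of the grip's position from the scene view was about 10 mm off the top view in the holder's x. I used the top view, and the pinch bore it out.

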